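# Unlock the reamer drawer

## Task

Take the key from its wooden stand, feel for the slot inside the lock on top of the drawer cabinet, and push the key gently fully home until its collar sits flush. Then turn it clockwise until the hidden bolt lets go and the drawer springs open, and leave the key standing fully home in the lock. Never force the key, and do not disturb the other things on the bench.

Things in the scene. Friction and masses are not known exactly. Their poses are not given: they have to be found in the camera images.
- key: Steel key, 82 mm tall, about 80 g, loose, standing upright in the wooden stand. Origin: centre of its lower tip; z up the shank, x along the blade's width, y across its thickness. From the tip up: blade 20 (x) by 4 mm (y), z 0-10; round neck 5 mm thick, z 10-28; round collar 32 mm wide, z 28-32; stem 10 mm, z 32-44; then the handle. Half a turn about z fits as well.
- key_handle (a point): Centre of the key's black plastic handle, 63 mm above the key's tip: 38 mm wide (key's x), 12 mm thick (y, grip it across this), 38 mm tall. Axes as the key's.
- stand: Fixed block of light wood, 70 x 70 mm, 34 mm high, with a slot in its top (along its x) in which the key stands, the key's collar resting on the block's top. Lifting the key 30 mm straight up frees it. Origin: centre of the underside.
- cabinet: Fixed grey steel drawer cabinet, 220 mm deep (x), 240 mm wide (y), 110 mm high. Origin: centre of the underside; its -x side is the drawer front. The lock is in its top, 50 mm to -x of the centre.
- keyhole (a point): Centre of the lock's mouth: a round hole 26 mm wide and 10 mm deep in a round steel rose, 54 mm across and 10 mm proud of the cabinet's top (mouth 120 mm above the bench). z up, x and y as the cabinet's. Fully home, the key's tip is 28 mm below the mouth and its collar sits flush on the rose. Over 90 N of contact between key and lock (or about 0.5 N m of twist) spoils it.
- slot_plate (a point): 10 mm below the mouth: the hole's floor, a 6 mm steel plate with a slot 22.5 x 7 mm for the blade. The slot lies anywhere within 0.7 rad either side of the cabinet's x axis; no reading tells its angle (axes here are the cabinet's). A blade over 0.15 rad off stands on the plate, the key's collar 18 mm above the rose: ease it up, turn a little, try again till it drops.
- lock_plug (a point): 28 mm below the mouth, where the tip ends. Only a key fully home has its blade past the plate, in the plug it can turn: up to 0.3 rad of play, then clockwise seen from above against about 0.1 N m. The bolt lets go 0.4 to 0.75 rad from where the key went in; it meets a stop 1.1 to 1.4 rad on, do not twist beyond. The plug stays where left; a turned key cannot be lifted out. Axes: the cabinet's.
- drawer (a joint): How far the drawer is out, in m: 0 locked shut, 0.045 sprung fully open towards the cabinet's -x side. It is pushed by a light spring (4 N) and held only by the hidden bolt.
- glue_jar: Bystander: amber glass jar, 48 mm in diameter, 60 mm high, standing on the rear part of the cabinet's top. Origin: centre of the underside.
- bell: Bystander: turned wooden bell of a pipe, 72 mm across the foot, 105 mm high, on the bench. Origin: centre of the underside.
- blank: Bystander: square wood blank 50 x 50 x 120 mm, standing on the bench. Origin: centre of the underside.
- screwdriver: Bystander: wooden-handled screwdriver lying on the bench.
Mind the look-alikes: they are no part of the job. Of the things like the key, leave any that is blue; of the rest the larger one is meant.

How it is judged:
By the outcome, as a careful person would: the job done as asked, in the order asked, and still so for the second after the job is handed in, with the robot touching nothing.
It also fails if it takes over 67 s, if anything falls off the work surface, if the arm or the gripper's body presses on something with over 40 N, if the wrist force passes 120 N, or if a joint passes its speed limit or range.

## Robot

A 6-joint arm with a two-finger parallel gripper is mounted at the origin on the work surface. World frame = base frame: x ahead of the robot, y to its left, z up, the work surface at z = 0. Lengths are in mm, angles in rad, forces in N, time in s.
With the tool pointing down it reaches from about 425 to 925 mm from the base axis. Payload 12.5 kg.
Tool frame: the origin (TCP) lies at the very end of the fingers, on their centre line; the grasp point (between the pads) lies 19 mm behind it; z points along the fingers, y is the direction in which the jaws open and shut (so a half turn about z gives the same grasp; the last joint's range is limited). The gripper opens to 85 mm and grips with 20 to 120 N. Pads are 22 mm wide; open, the fingers measure 114 mm over their backs; the gripper's body (76 mm by 85 mm) begins 54 mm behind the grasp point. The pads swing forward as they close: fully open they stand 13 mm farther back than shut.
Start: joints at [0.998, 0.491, 1.559, -0, 1.092, -0.106], TCP at [281.256, 558.158, 231.327] pointing down, gripper open.
Joint ranges: [-3.1, 3.1], [-0.84, 2.19], [0.05, 2.79], [-1.13, 4.28], [0.06, 2.93], [-2.69, 2.69]. Speed limits (rad/s): [2.22, 2.22, 2.79, 3.14, 3.14, 3.14].

## Interface

Orientations are given as a rotation vector (axis times angle).
In Python, from rig import * gives the robot as it stands.
- The arm moves only by the tool send_rows, never from a script. Its argument "rows" is a list that holds one entry, the list of rows, each a list of 7 numbers: the shift along the tool's x, y, z in mm, then the turn, a rotation vector about the tool's x, y, z in rad, then the finger opening in mm, from 0 to 85.4. In form: [[[x, y, z, rx, ry, rz, jaw], ...]]. A call has 1 to 8 rows; each row shifts and turns the commanded pose from where the row before left it, along the tool's axes as they then stand; what a row does not reach is not made up. A row lasts 1/12 s, in which the tool goes at most 41.7 mm and 7.16 degrees, less where a joint would pass 70% of its speed; a pose out of reach is approached as far as the arm can. A call is refused whole if a number of a shift passes 41.7 or a number of a turn 0.125, either way. A call with a gripper value outside its range is refused whole. The fingers move at their own pace and stop on an object; the grip force is fixed at half the most. Time passes only in rows, so rows that do not move let the fingers close. It gives the time, the measured TCP pose, the force and the opening at its end, in the units of the state.
- get_state(): the state, without advancing time (a new reading comes with each control period).
- camera(name): name is "scene" or "top" or "wrist"; returns a dict with "pixels" (400x640x3 uint8, red, green, blue), "depth" (400x640 float32, mm along the optical axis (not along the pixel's ray), 0 where there is no reading), "fov_y" (degrees; the focal length in pixels is half the picture's height over the tangent of half this angle, whatever the lens; pixels are square), "cx", "cy" (the principal point, pixels), "extrinsics" (4x4, takes a point from camera to world coordinates). Camera axes: x right, y down, z forward; pixel columns grow to the right and rows downward; lengths in mm; the calibration is good to about 2 mm. The wrist camera is an equidistant fisheye: a pixel r from the principal point sees the ray r / f radians off the axis. A picture is of the moment at which its call begins.
- sign_off(): hands the job in, once; it reports no verdict.
The state is a dict: "t": time; "joint_pos": joint angles; "joint_vel": joint speeds; "joint_torque": joint torques, N m; "tcp_pos": TCP position; "tool_rot": TCP orientation; "ft_force": force on the tool from outside, world axes, zero at the start; "ft_torque": the same for the moment, N m; "grip_width": opening from 0.0 (shut) to 1.0 (fully open).
Only numpy, scipy, OpenCV 4.12 (cv2) and the standard library are available. Lean on these libraries where they do the work, as an engineer would, in place of code of your own. Each camera call takes 0.05 s, during which the arm holds its last target. There are 200 camera calls.

## Working session

There is one attempt and no reset: what is moved stays moved. The work goes in short steps, Python scripts to look and compute and a tool call to move; the robot and the scene stay as the last step left them, time stands still between calls to the robot, and variables do not carry over. Pictures are saved under pics/ and viewed, on a budget of 10 in all, crops included, one or two more only if the job needs it, and the job is handed in when it is done.

Besides the shell and the picture viewer there is one more tool, called as a command line: name --argument value ..., lists and objects as JSON in quotes. send_rows: Moves the arm, as the interface text tells. Its arguments: {"type":"object","properties":{"rows":{"type":"array","items":{"type":"array","items":{"type":"array","items":{"type":"number"}}}}},"required":["rows"]}

```bash
mkdir -p pics; ls; cat > h.py <<'E'
from rig import *
import numpy as np, cv2
def grab(n,f):
    c=camera(n); np.savez(f'/tmp/{f}.npz',**c); cv2.imwrite(f'pics/{f}.png',c['pixels'][:,:,::-1]); return c
def world(c,u,v,z=None,d=None):
    f=200/np.tan(np.radians(c['fov_y'])/2); E=np.array(c['extrinsics'])
    r=np.array([(u-c['cx'])/f,(v-c['cy'])/f,1.0])
    if d is not None: p=r*d; return E[:3,:3]@p+E[:3,3]
    w=E[:3,:3]@r; return E[:3,3]+w*(z-E[2,3])/w[2]
E
python3 - <<'E'
from h import *
print(get_state())
for n in('scene','top'):
    c=grab(n,n+'0'); print(n,c['fov_y'],c['cx'],c['cy'],c['extrinsics'])
a=cv2.imread('pics/scene0.png');b=cv2.imread('pics/top0.png')
E
```

```text
pics
{'t': 0.0, 'joint_pos': array([ 9.98402848e-01,  4.91570973e-01,  1.55946116e+00, -3.30954849e-06,
        1.09172333e+00, -1.05595443e-01]), 'joint_vel': array([-0.0008548 ,  0.00033485,  0.00049439,  0.00067754,  0.00021936,
       -0.0002484 ]), 'joint_torque': array([ 1.30682787e-03, -6.18454027e+01, -2.61598563e+01, -1.97858583e-05,
        4.07751213e-03, -1.95962073e-07]), 'tcp_pos': array([281.1171144 , 557.94466043, 230.71662279]), 'tool_rot': array([-7.26514250e-01, -3.05603770e+00,  1.72391189e-03]), 'ft_force': array([-0.67809038, -0.8264262 , -0.30287265]), 'ft_torque': array([-0.03657545, -0.04954772,  0.03805264]), 'grip_width': 0.9999410484917248}
scene 45.94339005328844 315.200122884171 196.21021180726694 [[-6.36403891e-01  5.36877041e-01 -5.53852986e-01  1.19943177e+03]
 [ 7.71198282e-01  4.28337925e-01 -4.70935061e-01  5.32606295e+02]
 [-1.55979837e-02 -7.26835376e-01 -6.86634574e-01  8.97431966e+02]
 [ 0.00000000e+00  0.00000000e+00  0.00000000e+00  1.00000000e+00]]
top 44.06700106180902 326.5592779426989 189.7108659797878 [[-6.46418801e-03 -9.86531586e-01  1.63443089e-01  3.31290801e+02]
 [-9.99937619e-01  7.86584639e-03  7.93010683e-03 -2.07702763e+01]
 [-9.10891910e-03 -1.63381631e-01 -9.86520892e-01  1.54402190e+03]
 [ 0.00000000e+00  0.00000000e+00  0.00000000e+00  1.00000000e+00]]
```

View pics/scene0.png

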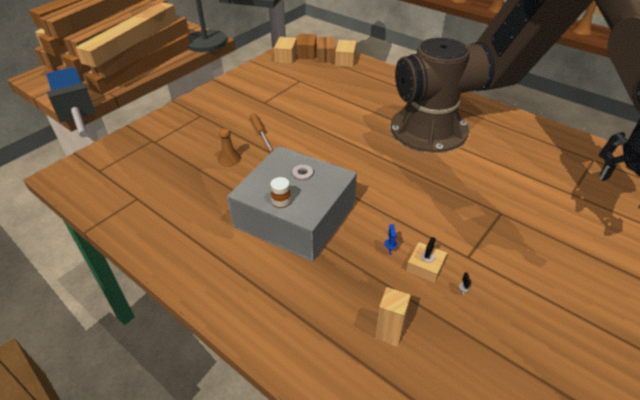

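View pics/top0.png

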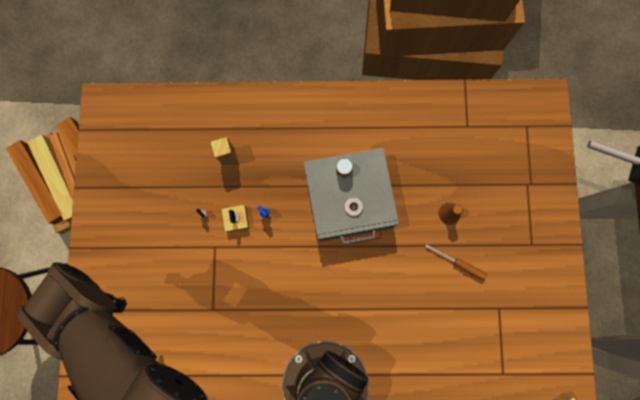

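```bash
cat > m.py <<'E'
from h import *
for n in('top','scene'):
    c=dict(np.load(f'/tmp/{n}0.npz')); E=c['extrinsics']; f=200/np.tan(np.radians(c['fov_y'])/2)
    v,u=np.mgrid[:400,:640]; d=c['depth']
    P=np.stack([(u-c['cx'])/f*d,(v-c['cy'])/f*d,d],-1)@E[:3,:3].T+E[:3,3]
    np.save(f'/tmp/P_{n}.npy',P)
    hsv=cv2.cvtColor(c['pixels'],cv2.COLOR_RGB2HSV)
    win={'top':{'stand':(215,200,255,238),'cab':(295,140,410,248)},'scene':{'stand':(400,230,452,285),'cab':(220,140,365,260)}}[n]
    for k,(a,b,e,g) in win.items():
        p=P[b:g,a:e].reshape(-1,3); px=c['pixels'][b:g,a:e].reshape(-1,3).astype(int); q=d[b:g,a:e].ravel()>0
        z=p[:,2]
        bands={'stand':[(26,42),(45,95)],'cab':[(103,115),(116,126),(150,185)]}[k]
        for lo,hi in bands:
            m=q&(z>lo)&(z<hi)
            if m.sum()<5: print(n,k,lo,hi,m.sum());continue
            x=p[m][:,:2].astype(np.float32); r=cv2.minAreaRect(x)
            print(n,k,(lo,hi),m.sum(),'mean',p[m].mean(0).round(1),'rect',np.round(r[0],1),np.round(r[1],1),round(r[2],1))
a=cv2.imread('pics/top0.png')[150:250,190:290]; b=cv2.imread('pics/top0.png')[150:250,300:400]
s=cv2.imread('pics/scene0.png')[215:315,370:470]; t=cv2.imread('pics/scene0.png')[140:240,250:350]
R=lambda i:cv2.resize(i,(400,300) if 0 else (300,300),interpolation=cv2.INTER_CUBIC)
cv2.imwrite('pics/comp.png',np.vstack([np.hstack([R(a),R(b)]),np.hstack([R(s),R(t)])]))
E
python3 m.py
```

```text
top stand (26, 42) 443 mean [496.5 274.4  33.2] rect [497.5 276.2] [70.9 71.1] 9.6
top stand (45, 95) 74 mean [496.3 273.7  80.4] rect [496.8 275.4] [36.8 13.1] 8.4
top cab (103, 115) 5586 mean [559.2 -79.9 109.1] rect [561.8 -79.3] [234.2 240.2] 9.9
top cab (116, 126) 244 mean [528.  -82.9 119. ] rect [561.4 -79.9] [222.  235.1] 10.5
top cab (150, 185) 185 mean [626.8 -59.4 168.5] rect [627.6 -59.8] [40.  41.2] 89.1
scene stand (26, 42) 709 mean [506.3 280.   34.5] rect [501.1 277.9] [74.7 70.3] 10.4
scene stand (45, 95) 143 mean [507.3 280.1  78.3] rect [501.7 278.3] [39.5 12.1] 9.3
scene cab (103, 115) 5479 mean [572.8 -67.8 110.5] rect [564.2 -78.1] [238.2 244.6] 10.5
scene cab (116, 126) 261 mean [550.  -74.4 120.5] rect [572.8 -69.3] [163.5  62.7] 22.2
scene cab (150, 185) 277 mean [634.8 -53.8 166.9] rect [631.6 -57.2] [44.5 42.1] 41.2
```

View pics/comp.png

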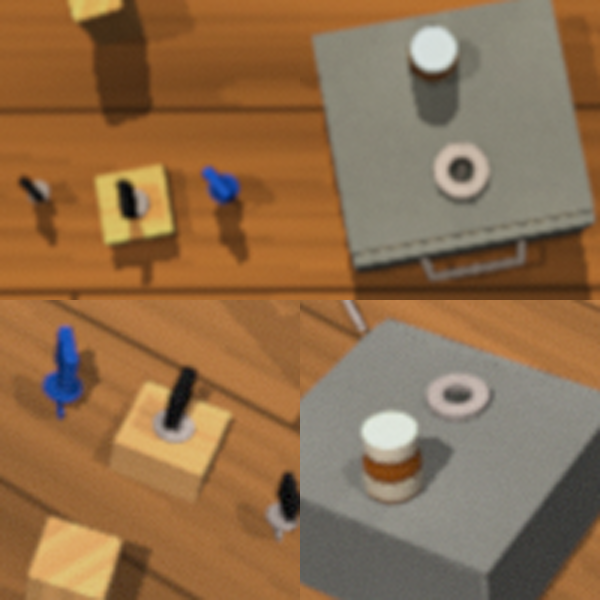

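The stand and the black-handled key are at about (499, 277), yaw about 9°. The blue key and the small key on either side are the look-alikes. The cabinet is at yaw about 10°, with the rose at about (513, -87). I'll move above the key with partly closed jaws.

send_rows --rows '[[[0,0,0,0,0,-0.105,40],[0,0,0,0,0,-0.105,40],[0,0,0,0,0,-0.105,40],[0,0,0,0,0,-0.105,40],[0,0,0,0,0,-0.105,40],[0,0,0,0,0,-0.105,40]]]'

```text
t: 0.6
tcp_pos: [281.2, 558.0, 230.9]
tool_rot: [0.264, -3.13, 0.001]
ft_force: [0.1, -0.8, 0.6]
grip_width: 0.469
```

send_rows --rows '[[[-21,-39,0,0,0,0,40],[-21,-39,0,0,0,0,40],[-21,-39,0,0,0,0,40],[-21,-39,0,0,0,0,40],[-21,-39,0,0,0,0,40],[-21,-39,0,0,0,0,40],[-21,-39,0,0,0,0,40],[-21,-39,0,0,0,0,40]]]'

```text
t: 1.27
tcp_pos: [485.7, 292.4, 231.2]
tool_rot: [0.256, -3.131, 0.0]
ft_force: [0.8, 1.4, -0.1]
grip_width: 0.47
```

send_rows --rows '[[[0,0,0,0,0,0,40],[0,0,0,0,0,0,40],[0,0,0,0,0,0,40]]]'

```text
t: 1.52
tcp_pos: [484.6, 294.3, 231.1]
tool_rot: [0.255, -3.131, -0.0]
ft_force: [-0.9, 0.2, -0.6]
grip_width: 0.471
```

```bash
cat >> h.py <<'E'
from scipy.spatial.transform import Rotation as Ro
def wpix(c,p):  # world->fisheye pixel
    f=200/np.tan(np.radians(c['fov_y'])/2); E=np.array(c['extrinsics']); q=E[:3,:3].T@(np.asarray(p)-E[:3,3])
    th=np.arctan2(np.hypot(*q[:2]),q[2]); k=f*th/np.hypot(*q[:2]); return c['cx']+k*q[0],c['cy']+k*q[1]
def wray(c,u,v,z):
    f=200/np.tan(np.radians(c['fov_y'])/2); E=np.array(c['extrinsics']); a=np.array([u-c['cx'],v-c['cy']]); r=np.hypot(*a); th=r/f
    w=E[:3,:3]@np.array([*(a/max(r,1e-9)*np.sin(th)),np.cos(th)]); return E[:3,3]+w*(z-E[2,3])/w[2]
def st():
    s=get_state(); R=Ro.from_rotvec(s['tool_rot']); M=R.as_matrix()
    print('t',round(s['t'],2),'tcp',s['tcp_pos'].round(2),'yaw',np.degrees(np.arctan2(M[1,0],M[0,0])).round(2),'tilt',M[:2,2].round(4),'F',s['ft_force'].round(1),'T',s['ft_torque'].round(2),'w',round(s['grip_width']*85.4,1),'q6',s['joint_pos'][5].round(2)); return s,M
def go(p):
    s,M=st(); print('tool delta to',p,(M.T@(np.array(p)-s['tcp_pos'])).round(2))
E
python3 - <<'E'
from h import *
st(); c=grab('wrist','w1'); print(c['fov_y'],c['cx'],c['cy'],c['extrinsics'])
for p in((499,277,88),(499,277,34)): print(wpix(c,p))
E
```

```text
t 1.52 tcp [484.64 294.27 231.05] yaw -170.7 tilt [-0.0007 -0.    ] F [-0.9  0.2 -0.6] T [ 0.05 -0.03 -0.02] w 40.2 q6 -1.3
65.70646984690485 316.99201211291575 199.4401939472715 [[-1.60657611e-01  9.52857907e-01  2.57392581e-01  4.18891811e+02]
 [ 9.87010118e-01  1.54993466e-01  4.22853594e-02  2.84003200e+02]
 [ 3.97770732e-04  2.60842547e-01 -9.65381276e-01  3.73684446e+02]
 [ 0.00000000e+00  0.00000000e+00  0.00000000e+00  1.00000000e+00]]
(np.float64(296.2143683824111), np.float64(200.20005413350492))
(np.float64(299.3068823442677), np.float64(187.57937405858243))
```

View pics/w1.png

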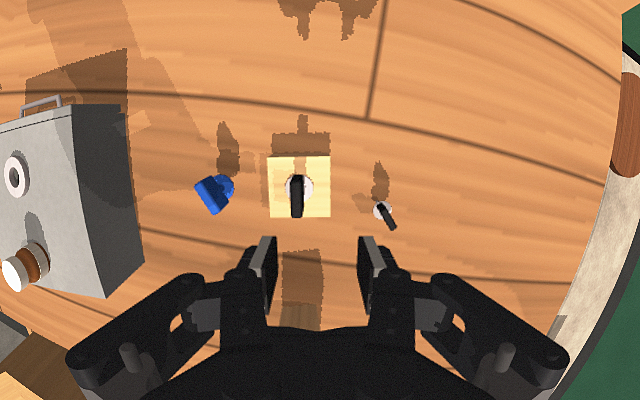

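The wrist view shows the key at (297,195) in its stand, the blue key at (215,193), the small key at (385,213) and the rose at (15,176). Next I'll measure the key.

```bash
cat > mk.py <<'E'
from h import *
def pts(c):
    f=200/np.tan(np.radians(c['fov_y'])/2); E=c['extrinsics']; v,u=np.mgrid[:400,:640]; a=u-c['cx']; b=v-c['cy']; r=np.hypot(a,b)+1e-9; t=np.tan(r/f); d=c['depth']
    return np.stack([a/r*t*d,b/r*t*d,d],-1)@E[:3,:3].T+E[:3,3]
if __name__=='__main__':
    c=dict(np.load('/tmp/w1.npz')); P=pts(c); w=P[150:235,255:340].reshape(-1,3)
    for lo,hi in((28,40),(60,92),(84,92)):
        m=(w[:,2]>lo)&(w[:,2]<hi); r=cv2.minAreaRect(w[m][:,:2].astype(np.float32)); print(lo,hi,m.sum(),w[m].mean(0).round(1),np.round(r[0],1),np.round(r[1],1),round(r[2],1))
    w=P[140:215,0:60].reshape(-1,3)
    m=(w[:,2]>115)&(w[:,2]<126); r=cv2.minAreaRect(w[m][:,:2].astype(np.float32)); print('rose',m.sum(),w[m].mean(0).round(1),np.round(r[0],1),np.round(r[1],1))
    # rose in fixed cams by colour (lighter/pinker than cabinet)
    for n,win in(('top',(335,190,372,224)),('scene',(285,155,320,185))):
        c=dict(np.load(f'/tmp/{n}0.npz')); a,b,e,g=win; px=c['pixels'][b:g,a:e].astype(int)
        m=((px[:,:,0]-px[:,:,2]>8)&(px[:,:,0]>120)).astype(np.uint8)
        k,_=cv2.findContours(m,cv2.RETR_EXTERNAL,cv2.CHAIN_APPROX_NONE); k=max(k,key=cv2.contourArea)
        q=np.array([world(c,x+a,y+b,z=120)[:2] for x,y in k[:,0]],np.float32); print(n,m.sum(),'rose',cv2.minAreaRect(q), cv2.minEnclosingCircle(q))
        m=(px.sum(2)>330).astype(np.uint8); 
E
python3 mk.py
```

```text
28 40 3202 [495.5 276.6  34.3] [498.6 276.5] [70.9 70.1] 9.9
60 92 549 [495.9 276.6  85.2] [498.3 276.1] [37.9 12.8] 9.6
84 92 471 [497.3 276.5  87.4] [498.4 276. ] [37.5 12.7] 8.6
rose 638 [518.1 -82.8 119.2] [518.7 -85.3] [52.3 54.8]
top 1137 rose ((517.4481201171875, -86.03974914550781), (105.16820526123047, 96.60106658935547), 89.54348754882812) ((517.4481201171875, -86.03976440429688), 71.40056610107422)
scene 789 rose ((516.1561889648438, -92.74575805664062), (116.02263641357422, 90.0488052368164), 39.19450378417969) ((516.1561889648438, -92.7457504272461), 73.43380737304688)
```

send_rows --rows '[[[-5.4,-10,0,0,0,-0.007,40],[-5.4,-10,0,0,0,0,40],[0,0,0,0,0,0,40],[0,0,30,0,0,0,40],[0,0,30,0,0,0,40],[0,0,25,0,0,0,40],[0,0,0,0,0,0,40],[0,0,0,0,0,0,40]]]'

```text
t: 2.23
tcp_pos: [498.3, 276.7, 146.0]
tool_rot: [0.268, -3.128, 0.001]
ft_force: [0.2, 0.3, 1.6]
grip_width: 0.473
```

```bash
python3 - <<'E'
from h import *
from mk import pts
go((498.4,276.3,50)); c=grab('wrist','w2'); w=pts(c)
u,v=wpix(c,(498.4,276.3,88)); print(u,v); u=int(u);v=int(v)
w=w[max(0,v-70):v+70,u-60:u+60].reshape(-1,3)
m=(np.abs(w[:,0]-498)<30)&(np.abs(w[:,1]-276)<17)&(w[:,2]>84)&(w[:,2]<92); r=cv2.minAreaRect(w[m][:,:2].astype(np.float32)); print(m.sum(),w[m].mean(0).round(1),np.round(r[0],1),np.round(r[1],1),round(r[2],1))
E
```

```text
t 2.23 tcp [498.32 276.75 145.97] yaw -170.22 tilt [-0.0019 -0.0007] F [0.2 0.3 1.6] T [0.02 0.   0.02] w 40.4 q6 -1.35
tool delta to (498.4, 276.3, 50) [-0.19 -0.42 95.97]
315.63625998962374 216.9998746656103
862 [497.2 276.3  87.5] [497.9 275.9] [36.3 12.2] 10.2
```

View pics/w2.png

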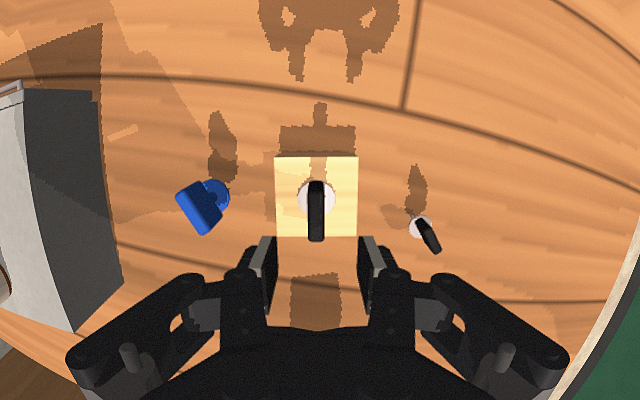

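The handle is at (316,210), centred between the fingers (265 to 370). I'll descend and grip.

send_rows --rows '[[[0,-0.4,25,0,0,0,40],[0,0,25,0,0,0,40],[0,0,20,0,0,0,40],[0,0,15,0,0,0,40],[0,0,11,0,0,0,40],[0,0,0,0,0,0,40],[0,0,0,0,0,0,40]]]'

```text
t: 2.87
tcp_pos: [499.4, 276.3, 51.3]
tool_rot: [-0.267, 3.129, 0.001]
ft_force: [-0.0, 0.1, -0.3]
grip_width: 0.466
```

send_rows --rows '[[[0,0,0,0,0,0,25],[0,0,0,0,0,0,16],[0,0,0,0,0,0,12],[0,0,0,0,0,0,6],[0,0,0,0,0,0,0],[0,0,0,0,0,0,0],[0,0,0,0,0,0,0],[0,0,0,0,0,0,0]]]'

```text
t: 3.53
tcp_pos: [499.4, 276.1, 51.4]
tool_rot: [-0.267, 3.129, 0.001]
ft_force: [-0.8, -0.5, 6.7]
grip_width: 0.132
```

```bash
python3 -c "
from h import *
st()"
```

```text
t 3.53 tcp [499.37 276.07  51.44] yaw -170.25 tilt [0.0016 0.0007] F [-0.8 -0.5  6.7] T [-0.15  0.13  0.02] w 11.3 q6 -1.35
```

send_rows --rows '[[[0,0,-4,0,0,0,0],[0,0,-8,0,0,0,0],[0,0,-12,0,0,0,0],[0,0,-12,0,0,0,0],[0,0,-20,0,0,0,0],[0,0,-25,0,0,0,0],[0,0,-35,0,0,0,0],[0,0,-35,0,0,0,0]]]'

```text
t: 4.2
tcp_pos: [498.4, 275.7, 203.1]
tool_rot: [0.267, -3.129, 0.0]
ft_force: [0.0, 0.6, -0.5]
grip_width: 0.134
```

send_rows --rows '[[[0,0,0,0,0,0,0],[0,0,0,0,0,0,0]]]'

```text
t: 4.37
tcp_pos: [499.3, 276.1, 203.7]
tool_rot: [-0.267, 3.126, 0.002]
ft_force: [0.2, 0.6, -1.6]
grip_width: 0.131
```

```bash
python3 - <<'E'
from h import *
from mk import pts
c=grab('wrist','w3'); w=pts(c)
s,M=st()
print('P tool->lock', (M.T@(np.array((518.7,-85.3,200))-s['tcp_pos'])).round(1))
E=c['extrinsics']; print('cam in tool', (M.T@E[:3,:3]).round(4).tolist(), (M.T@(E[:3,3]-s['tcp_pos'])).round(1))
E
```

```text
t 4.42 tcp [498.69 275.85 201.99] yaw -170.25 tilt [0.0011 0.0005] F [-0.6  0.  -1.8] T [ 0.02 -0.01  0.03] w 11.1 q6 -1.35
P tool->lock [  41.5 -359.3    1.8]
cam in tool [[-0.0011, -0.9644, -0.2643], [1.0, -0.0013, 0.0006], [-0.0009, -0.2643, 0.9644]] [  66.4    0.6 -144.1]
```

View pics/w3.png

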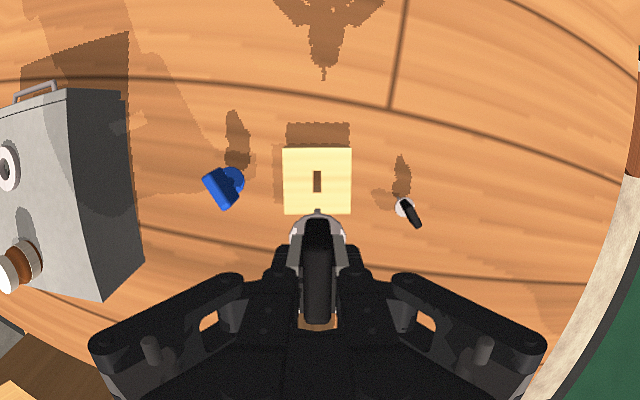

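The key is held; the emptied stand slot is at (317,181) and the collar at about (317,232). I'll raise the tool until the rose sits in the same camera geometry as the slot does now. That way the slot, whose key pose I know, calibrates the lock position.

send_rows --rows '[[[4.6,-40,-10,0,0,0,0],[4.6,-40,-10,0,0,0,0],[4.6,-40,-10,0,0,0,0],[4.6,-40,-10,0,0,0,0],[4.6,-40,-10,0,0,0,0],[4.6,-40,-10,0,0,0,0],[4.6,-40,-10,0,0,0,0],[4.6,-40,-10,0,0,0,0]]]'

```text
t: 5.08
tcp_pos: [516.0, -47.5, 280.4]
tool_rot: [0.267, -3.128, -0.001]
ft_force: [-0.3, 0.5, 0.5]
grip_width: 0.134
```

send_rows --rows '[[[4.6,-39,-6,0,0,0,0],[0,0,0,0,0,0,0],[0,0,0,0,0,0,0],[0,0,0,0,0,0,0],[0,0,0,0,0,0,0],[0,0,0,0,0,0,0]]]'

```text
t: 5.58
tcp_pos: [518.8, -83.6, 286.7]
tool_rot: [0.27, -3.129, -0.001]
ft_force: [-0.8, 0.8, -0.9]
grip_width: 0.132
```

```bash
python3 - <<'E'
from h import *
from mk import pts
c=grab('wrist','w4'); w=pts(c); st(); print('rose px',wpix(c,(518.7,-85.3,120)))
E
```

```text
t 5.63 tcp [518.81 -83.69 286.89] yaw -170.14 tilt [-0.0008  0.0004] F [-0.5 -1.  -0.2] T [-0.04 -0.01 -0.05] w 11.5 q6 -2.03
rose px (np.float64(314.772883827618), np.float64(183.04050484927745))
```

View pics/w4.png

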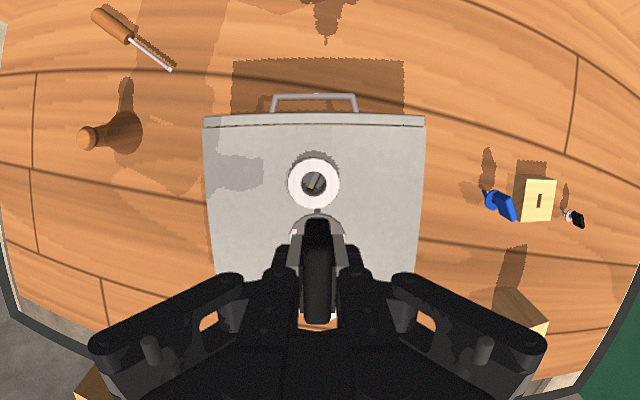

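The rose ring is at (314,184), and there is a slanted mark inside the hole. I'll measure both and zoom in.

```bash
python3 - <<'E'
from h import *
# slot in stand
c=dict(np.load('/tmp/w3.npz')); s=c['pixels'].astype(int)
a,b,e,g=288,155,346,206; m=(s[b:g,a:e].sum(2)<330).astype(np.uint8)
n,l,stt,cen=cv2.connectedComponentsWithStats(m); i=1+np.argmax(stt[1:,4]); print('slot',stt[i],cen[i]+[a,b]); u,v=cen[i]+[a,b]; ps=wray(c,u,v,34); print('slot world',ps)
q=np.array([wray(c,x+a,y+b,34)[:2] for y,x in np.argwhere(l==i)],np.float32); print(cv2.minAreaRect(q), np.median(q,0))
c=dict(np.load('/tmp/w4.npz')); s=c['pixels'].astype(int)
a,b,e,g=280,150,350,206; z=s[b:g,a:e]; m=(z.min(2)>222).astype(np.uint8)
k,_=cv2.findContours(m,cv2.RETR_EXTERNAL,cv2.CHAIN_APPROX_NONE); k=[x for x in k if cv2.contourArea(x)>300]
for x in k:
    q=np.array([wray(c,p[0]+a,p[1]+b,120)[:2] for p in x[:,0]],np.float32); print('ring',cv2.boundingRect(x),cv2.fitEllipse(q), cv2.minAreaRect(q)[0])
# hole: inside dark region at mouth
h=(z.min(2)<190).astype(np.uint8); n,l,stt,cen=cv2.connectedComponentsWithStats(h); 
for i in range(1,n):
    if stt[i,4]>100: 
        print('dark',stt[i],cen[i]+[a,b])
        q=np.array([wray(c,x+a,y+b,120)[:2] for y,x in np.argwhere(l==i)],np.float32); print(cv2.minEnclosingCircle(q))
cv2.imwrite('pics/w4z.png',cv2.resize(c['pixels'][160:210,285:345,::-1],(720,600),interpolation=cv2.INTER_NEAREST))
E
```

```text
slot [ 26  16   7  21 147] [317. 181.]
slot world [498.23683152 276.66683389  34.        ]
((498.30718994140625, 276.681396484375), (21.063854217529297, 6.22400426864624), 9.679248809814453) [498.23682 276.66684]
ring (8, 9, 51, 47) ((519.1724243164062, -86.70503234863281), (49.27165222167969, 50.965763092041016), 12.156479835510254) (518.3060302734375, -87.19844818115234)
dark [   0    0   70   56 1933] [315.69632695 172.0253492 ]
((514.2745361328125, -86.41756439208984), 45.56948471069336)
dark [ 20  21  27  26 529] [313.26654064 183.60869565]
((519.6629028320312, -86.83746337890625), 13.526909828186035)
```

View pics/w4z.png

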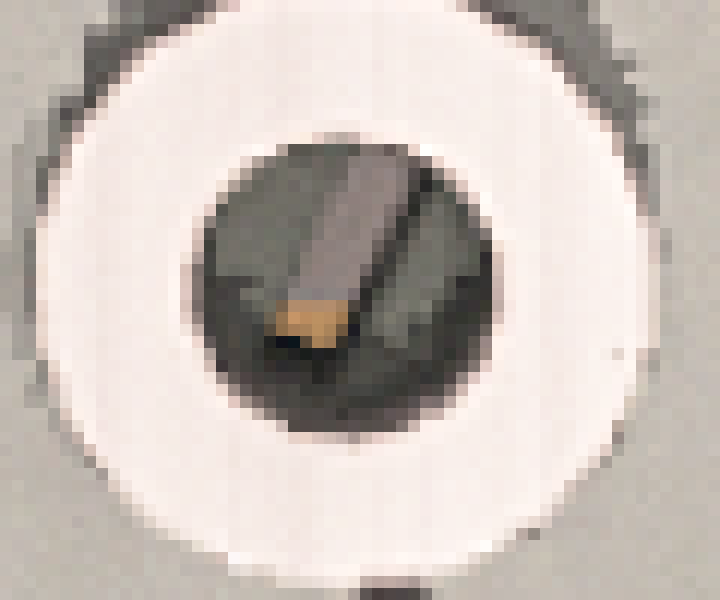

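The slot shows in the hole, running from zoom (385,150) to (315,340). I'll work out its angle and average out the reading noise.

```bash
python3 - <<'E'
from h import *
c=dict(np.load('/tmp/w4.npz'))
Z=lambda x,y,z=110:wray(c,285+x/12-.5,160+y/12-.5,z)
for p,q in(((345,150),(280,300)),((422,175),(345,345))):
    a,b=Z(*p),Z(*q); d=b-a; print('slot edge',a.round(1),b.round(1),'world yaw',np.degrees(np.arctan(d[1]/d[0])).round(1))
T=[];X=[]
for i in range(10):
    k=camera('wrist'); s=get_state(); T.append(s['tcp_pos']); X.append(k['extrinsics'][:3,3])
T=np.array(T);X=np.array(X); print(T.mean(0).round(2),T.std(0).round(2),X.mean(0).round(2),X.std(0).round(2))
for n in('w1','w2','w3','w4'): print(n,np.load(f'/tmp/{n}.npz')['extrinsics'][:3,3].round(2), (np.load(f'/tmp/{n}.npz')['extrinsics'][:3,:3]@[0,0,1]).round(4))
E
```

```text
slot edge [509.4 -88.6 110. ] [523.6 -92.  110. ] world yaw -13.5
slot edge [510.5 -81.6 110. ] [526.6 -85.6 110. ] world yaw -14.1
[518.92 -84.47 287.26] [0.01 0.34 0.08] [453.2  -95.21 429.79] [0.02 0.34 0.12]
w1 [418.89 284.   373.68] [ 0.2574  0.0423 -0.9654]
w2 [432.87 266.03 288.67] [ 0.2558  0.0437 -0.9657]
w3 [433.02 265.11 345.98] [ 0.2615  0.0459 -0.9641]
w4 [453.19 -94.61 429.37] [ 0.2566  0.0452 -0.9655]
```

send_rows --rows '[[[-1.1,-2.9,0,0,0,0,0],[0,0,0,0,0,0.104,0],[0,0,0,0,0,0.104,0],[0,0,0,0,0,0.104,0],[0,0,0,0,0,0.105,0],[0,0,0,0,0,0,0],[0,0,0,0,0,0,0]]]'

```text
t: 6.72
tcp_pos: [520.6, -87.8, 287.3]
tool_rot: [0.382, 3.118, 0.0]
ft_force: [0.4, -0.2, -1.1]
grip_width: 0.131
```

send_rows --rows '[[[0,0,0,0,0,0,0],[0,0,0,0,0,0,0],[0,0,0,0,0,0,0],[0,0,0,0,0,0,0]]]'

```text
t: 7.05
tcp_pos: [520.5, -87.6, 287.3]
tool_rot: [0.385, 3.118, 0.0]
ft_force: [-0.4, -0.0, -0.9]
grip_width: 0.133
```

```bash
python3 - <<'E'
from h import *
s,M=st(); 
for i in range(4):
    c=camera('wrist'); s,M=st(); z=c['pixels'].astype(int); u0,v0=map(int,wpix(c,(519.4,-86.8,120))); a,b=u0-35,v0-32; z=z[b:b+62,a:a+70]
    h=(z.min(2)<190).astype(np.uint8); n,l,t,cen=cv2.connectedComponentsWithStats(h)
    for j in range(1,n):
        if t[j,4]>300 and t[j,2]<40:
            q=np.array([wray(c,x+a,y+b,120)[:2] for y,x in np.argwhere(l==j)],np.float32); k=cv2.minEnclosingCircle(q); print(t[j],np.round(k[0],2),round(k[1],1),cv2.minAreaRect(q)[0],'rel TCP',(np.array(k[0])-s['tcp_pos'][:2]).round(2))
cv2.imwrite('pics/w5z.png',cv2.resize(c['pixels'][b:b+62,a:a+70,::-1],(700,620),interpolation=cv2.INTER_NEAREST)); print(a,b)
E
```

```text
t 7.05 tcp [520.51 -87.59 287.29] yaw 165.92 tilt [0.0001 0.0001] F [-0.4 -0.  -0.9] T [0.06 0.03 0.03] w 11.3 q6 -1.62
t 7.1 tcp [520.48 -87.58 287.3 ] yaw 165.9 tilt [0.0001 0.0001] F [-1.1 -0.1 -1.6] T [0.03 0.02 0.04] w 10.8 q6 -1.62
[ 23  20  26  25 523] [519.8  -86.79] 13.4 (519.4972534179688, -86.51744842529297) rel TCP [-0.69  0.79]
t 7.15 tcp [520.5  -87.56 287.32] yaw 165.89 tilt [0.0001 0.0001] F [-0.8  0.4 -0.9] T [ 0.04  0.03 -0.02] w 11.0 q6 -1.62
[ 23  20  26  25 524] [519.67 -86.73] 13.6 (519.4967651367188, -86.50426483154297) rel TCP [-0.82  0.83]
t 7.2 tcp [520.51 -87.57 287.29] yaw 165.88 tilt [0.0001 0.0001] F [-1.3 -0.1 -0.4] T [-0.    0.04 -0.03] w 11.3 q6 -1.62
[ 23  20  26  25 523] [519.83 -86.71] 13.5 (519.4955444335938, -86.49911499023438) rel TCP [-0.67  0.86]
t 7.25 tcp [520.49 -87.6  287.28] yaw 165.88 tilt [0.     0.0001] F [-0.1 -0.2 -1.2] T [ 0.01 -0.    0.03] w 11.2 q6 -1.62
[ 23  20  26  25 524] [519.66 -86.83] 13.5 (519.4931030273438, -86.50077819824219) rel TCP [-0.83  0.77]
282 150
```

View pics/w5z.png

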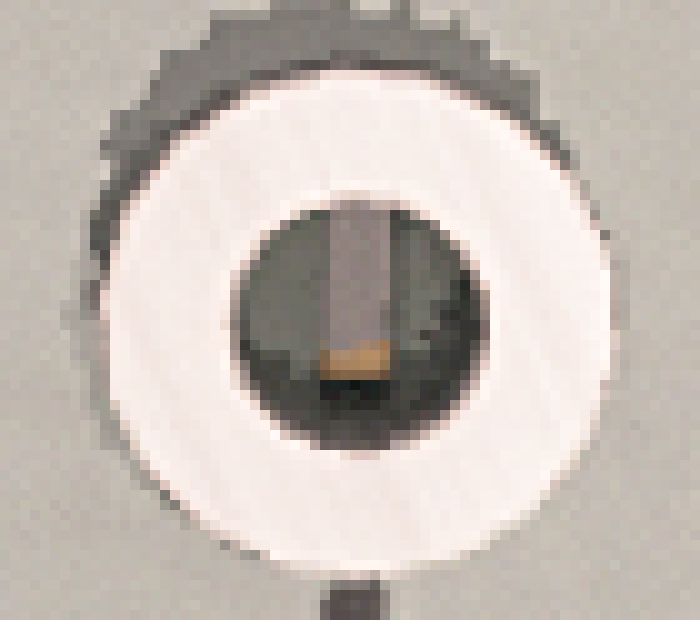

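The slot (zoom column 360) now lines up with the blade tip (zoom column 355), and the offsets match the stand calibration to about 0.2 mm. I'll descend in steps, watching the force.

send_rows --rows '[[[0,0,30,0,0,0,0],[0,0,30,0,0,0,0],[0,0,28,0,0,0,0],[0,0,20,0,0,0,0],[0,0,10,0,0,0,0],[0,0,0,0,0,0,0],[0,0,0,0,0,0,0],[0,0,0,0,0,0,0]]]'

```text
t: 7.92
tcp_pos: [521.2, -87.7, 170.5]
tool_rot: [0.386, 3.116, -0.0]
ft_force: [0.4, 0.6, -0.5]
grip_width: 0.134
```

send_rows --rows '[[[0,0,1.5,0,0,0,0],[0,0,1.5,0,0,0,0],[0,0,1.5,0,0,0,0],[0,0,1.5,0,0,0,0],[0,0,1.5,0,0,0,0],[0,0,1.5,0,0,0,0],[0,0,0,0,0,0,0],[0,0,0,0,0,0,0]]]'

```text
t: 8.58
tcp_pos: [520.5, -87.6, 160.2]
tool_rot: [-0.387, -3.118, -0.0]
ft_force: [0.9, -0.5, -1.2]
grip_width: 0.129
```

```bash
python3 -c "
from h import *
go((520.5,-87.6,137.4))"
```

```text
t 8.58 tcp [520.48 -87.58 160.19] yaw 165.86 tilt [-0.0002  0.0001] F [ 0.9 -0.5 -1.2] T [0.02 0.   0.01] w 11.0 q6 -1.62
tool delta to (520.5, -87.6, 137.4) [-3.000e-02 -2.000e-02  2.279e+01]
```

The tip is in the mouth with no contact. Continuing gently through the plate level (TCP z about 155.4).

send_rows --rows '[[[0,0,1.2,0,0,0,0],[0,0,1.2,0,0,0,0],[0,0,1.2,0,0,0,0],[0,0,1,0,0,0,0],[0,0,1,0,0,0,0],[0,0,1,0,0,0,0],[0,0,0,0,0,0,0]]]'

```text
t: 9.17
tcp_pos: [520.4, -87.6, 153.5]
tool_rot: [-0.387, -3.118, -0.0]
ft_force: [0.1, 0.1, -2.1]
grip_width: 0.132
```

send_rows --rows '[[[0,0,1.5,0,0,0,0],[0,0,1.5,0,0,0,0],[0,0,1.5,0,0,0,0],[0,0,1.5,0,0,0,0],[0,0,0,0,0,0,0],[0,0,0,0,0,0,0]]]'

```text
t: 9.67
tcp_pos: [520.5, -87.6, 147.6]
tool_rot: [-0.387, -3.118, -0.0]
ft_force: [0.2, 0.6, -1.4]
grip_width: 0.131
```

send_rows --rows '[[[0,0,1.5,0,0,0,0],[0,0,1.5,0,0,0,0],[0,0,1.5,0,0,0,0],[0,0,1.5,0,0,0,0],[0,0,1.5,0,0,0,0],[0,0,0,0,0,0,0],[0,0,0,0,0,0,0]]]'

```text
t: 10.25
tcp_pos: [520.5, -87.6, 140.1]
tool_rot: [-0.387, -3.118, -0.0]
ft_force: [0.7, 0.0, -0.8]
grip_width: 0.132
```

send_rows --rows '[[[0,0,0.6,0,0,0,0],[0,0,0.6,0,0,0,0],[0,0,0.6,0,0,0,0],[0,0,0,0,0,0,0],[0,0,0,0,0,0,0]]]'

```text
t: 10.67
tcp_pos: [520.5, -87.6, 138.4]
tool_rot: [0.387, 3.118, 0.0]
ft_force: [-0.4, 0.4, -1.3]
grip_width: 0.131
```

Now creeping to the collar contact.

send_rows --rows '[[[0,0,0.4,0,0,0,0],[0,0,0.4,0,0,0,0],[0,0,0,0,0,0,0],[0,0,0,0,0,0,0]]]'

```text
t: 11.0
tcp_pos: [520.5, -87.6, 137.6]
tool_rot: [0.387, 3.118, 0.0]
ft_force: [0.2, -0.6, -1.5]
grip_width: 0.13
```

send_rows --rows '[[[0,0,0.4,0,0,0,0],[0,0,0,0,0,0,0],[0,0,0,0,0,0,0]]]'

```text
t: 11.25
tcp_pos: [520.5, -87.6, 137.4]
tool_rot: [0.387, 3.117, -0.0]
ft_force: [-1.3, 0.8, 3.6]
grip_width: 0.131
```

send_rows --rows '[[[0,0,0.3,0,0,0,0],[0,0,0,0,0,0,0],[0,0,0,0,0,0,0]]]'

```text
t: 11.5
tcp_pos: [520.5, -87.6, 137.4]
tool_rot: [0.387, 3.117, -0.0]
ft_force: [-2.3, 0.6, 7.3]
grip_width: 0.133
```

send_rows --rows '[[[0,0,0,0,0,0.04,0],[0,0,0,0,0,0.04,0],[0,0,0,0,0,0.04,0],[0,0,0,0,0,0.04,0],[0,0,0,0,0,0.04,0],[0,0,0,0,0,0,0]]]'

```text
t: 12.0
tcp_pos: [521.0, -87.7, 137.4]
tool_rot: [0.7, 3.061, 0.0]
ft_force: [-0.3, 0.7, 5.6]
grip_width: 0.132
```

```bash
python3 -c "
from h import *
st()"
```

```text
t 12.0 tcp [521.   -87.68 137.42] yaw 154.25 tilt [ 0.0016 -0.0003] F [-0.3  0.7  5.6] T [ 0.08  0.   -0.01] w 11.2 q6 -1.41
```

send_rows --rows '[[[0,0,0,0,0,0.04,0],[0,0,0,0,0,0.04,0],[0,0,0,0,0,0.04,0],[0,0,0,0,0,0.04,0],[0,0,0,0,0,0.04,0],[0,0,0,0,0,0,0]]]'

```text
t: 12.5
tcp_pos: [521.1, -87.6, 137.4]
tool_rot: [1.001, 2.976, 0.0]
ft_force: [0.2, 1.6, 4.8]
grip_width: 0.136
```

```bash
cat > dr.py <<'E'
from h import *
# drawer: front edge along cabinet x near the bench-side, from top depth
def drawer(c):
    f=200/np.tan(np.radians(c['fov_y'])/2); E=c['extrinsics']; v,u=np.mgrid[:400,:640]; d=c['depth']
    P=(np.stack([(u-c['cx'])/f*d,(v-c['cy'])/f*d,d],-1)@E[:3,:3].T+E[:3,3]).reshape(-1,3)
    t=np.radians(10); q=P-[563,-79,0]; x=q[:,0]*np.cos(t)+q[:,1]*np.sin(t); y=-q[:,0]*np.sin(t)+q[:,1]*np.cos(t)
    m=(abs(y)<100)&(abs(y)>50)&(P[:,2]>15)&(P[:,2]<112)&(x<-90)&(x>-200); return np.percentile(x[m],[1,3,10]).round(1)
st(); print('before',drawer(dict(np.load('/tmp/top0.npz'))),'now',drawer(camera('top')))
E
python3 dr.py
```

```text
t 12.5 tcp [521.07 -87.61 137.41] yaw 142.82 tilt [ 0.0017 -0.0004] F [0.2 1.6 4.8] T [ 0.08 -0.09  0.06] w 11.6 q6 -1.21
before [-121.7 -118.3 -118.1] now [-118.5 -118.4 -118.1]
```

send_rows --rows '[[[0,0,0,0,0,0.04,0],[0,0,0,0,0,0.04,0],[0,0,0,0,0,0.04,0],[0,0,0,0,0,0.04,0],[0,0,0,0,0,0,0]]]'

```text
t: 12.97
tcp_pos: [521.0, -87.7, 137.4]
tool_rot: [1.236, 2.887, 0.0]
ft_force: [0.4, -1.0, 5.7]
grip_width: 0.137
```

```bash
python3 dr.py
```

```text
t 12.97 tcp [521.03 -87.74 137.41] yaw 133.65 tilt [ 0.0016 -0.0005] F [ 0.4 -1.   5.7] T [-0.01  0.02  0.04] w 11.7 q6 -1.05
before [-121.7 -118.3 -118.1] now [-118.7 -118.6 -118.5]
```

send_rows --rows '[[[0,0,0,0,0,0.04,0],[0,0,0,0,0,0.04,0],[0,0,0,0,0,0.04,0],[0,0,0,0,0,0,0],[0,0,0,0,0,0,0]]]'

```text
t: 13.43
tcp_pos: [521.0, -87.8, 137.4]
tool_rot: [1.404, 2.809, 0.0]
ft_force: [-0.2, -0.7, 5.2]
grip_width: 0.132
```

```bash
python3 dr.py
```

```text
t 13.43 tcp [520.98 -87.77 137.4 ] yaw 126.89 tilt [ 0.0015 -0.0005] F [-0.2 -0.7  5.2] T [-0.1   0.09  0.06] w 11.2 q6 -0.94
before [-121.7 -118.3 -118.1] now [-162.2 -162.1 -161.8]
```

The drawer has sprung out about 44 mm. Now I'll open the jaws and retreat straight up.

send_rows --rows '[[[0,0,0,0,0,0,16],[0,0,0,0,0,0,22],[0,0,0,0,0,0,30],[0,0,0,0,0,0,36],[0,0,0,0,0,0,36],[0,0,0,0,0,0,36]]]'

```text
t: 13.98
tcp_pos: [520.5, -87.5, 136.8]
tool_rot: [-1.404, -2.81, -0.0]
ft_force: [0.3, 0.4, -0.4]
grip_width: 0.423
```

send_rows --rows '[[[0,0,-5,0,0,0,36],[0,0,-12,0,0,0,36],[0,0,-20,0,0,0,36],[0,0,-30,0,0,0,36],[0,0,-35,0,0,0,36],[0,0,-35,0,0,0,36],[0,0,0,0,0,0,36],[0,0,0,0,0,0,36]]]'

```text
t: 14.65
tcp_pos: [520.9, -87.7, 275.9]
tool_rot: [1.402, 2.807, 0.001]
ft_force: [-0.6, 0.5, -1.0]
grip_width: 0.422
```

```bash
python3 dr.py; python3 - <<'E'
from h import *
from mk import pts
c=grab('wrist','w6'); P=pts(c); s,M=st()
m=(np.hypot(P[...,0]-520.5,P[...,1]+87.6)<25); print('key top z',np.percentile(P[...,2][m],[50,95,99]).round(1),'expected 174')
w=P[m]; for_=w[(abs(w[:,2]-124)<5)]; print('collar', len(for_), for_.mean(0).round(1), for_[:,2].std().round(2))
E
```

```text
t 14.65 tcp [520.88 -87.66 275.87] yaw 126.9 tilt [ 0.0039 -0.0011] F [-0.6  0.5 -1. ] T [ 0.   -0.01 -0.01] w 36.0 q6 -0.94
before [-121.7 -118.3 -118.1] now [-165.  -162.2 -162. ]
t 14.75 tcp [520.06 -87.46 273.37] yaw 126.9 tilt [-0.0008  0.0003] F [ 0.1 -0.1  0. ] T [-0.03 -0.01 -0.05] w 35.8 q6 -0.94
key top z [357.  375.5 377.3] expected 174
collar 1284 [518.9 -85.4 121.1] 1.84
```

View pics/w6.png

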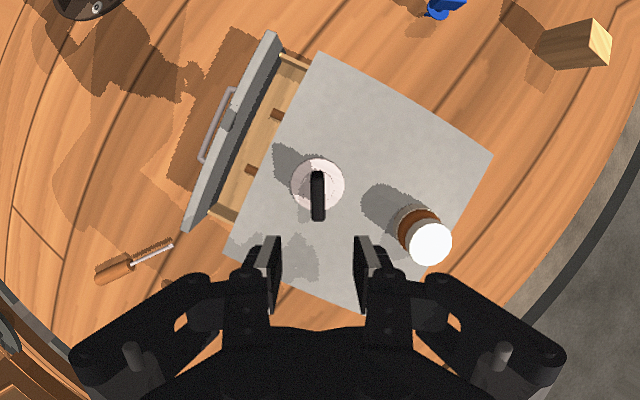

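The key stands upright and alone in the lock at (318,190), the drawer is out, the jar is undisturbed at about (425,235), and the gripper is clear. One last height check, then I'll hand in.

```bash
python3 - <<'E'
from h import *
from mk import pts
P=pts(dict(np.load('/tmp/w6.npz')))
w=P[165:228,285:350].reshape(-1,3); z=w[:,2]
h=w[z>150]; print('handle top z',np.percentile(h[:,2],[50,95]).round(1),'expect 174'); 
m=(z>116)&(z<128); print('collar/rose z pct',np.percentile(z[m],[5,25,50,75,95]).round(1))
sign_off()
E
```

```text
handle top z [173.6 175.1] expect 174
collar/rose z pct [118.7 119.5 120.1 121.3 124.5]
the job is handed in; nothing more can be done
```

The key is fully home in the lock, turned clockwise, and the drawer has sprung open. The job was handed in at about 15 s of the 67 s allowed.

- **Finding the slot:** The wrist camera showed the slot at about 0.42 rad clockwise of the cabinet's x axis. I set the key to that angle, so it went through the plate on the first try and I never had to feel for it.
- **Pushing home:** The key went in with no measurable resistance. The collar then seated with a light push, 7 N at most.
- **Turning:** I turned it about 0.68 rad clockwise. The drawer was still shut at 0.56 rad and open at 0.68. The twist readings about the key's axis stayed within about 0.06 N m.
- **Last checks:** The drawer is out about 44 mm. The handle top measures 173.6 mm against 174 mm expected, and the wrist force is about zero with the gripper clear above. In the last picture the key stands upright, and the jar, screwdriver, blank and blue key look undisturbed. The wooden bell and the small look-alike key were out of view, and I did not check their positions.
- **One reading disagreed:** My first key-height check gave about 357 mm. Its search circle had also picked up the gripper, and the narrower repeat gave 173.6 mm.

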